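Take the filter cube off its bayonet mount

ROBOT

A 7-joint arm with a two-finger parallel gripper is mounted at the origin on a cart in front of the work surface, level with it; the furniture and walls round the work are solid. World frame = base frame: x ahead of the robot, y to its left, z up, the work surface at z = 0. Lengths are in mm, angles in degrees, forces in N, time in s.
With the tool pointing down it reaches from about 400 to 850 mm from the base axis. Payload 10.4 kg.
Tool frame: the origin (TCP) lies midway between the tips of the shut fingers; the grasp point (between the pads) lies 19 mm behind it; z points along the fingers, y is the line along which they close (so a half turn about z gives the same grasp; the last joint's range is limited). The gripper opens to 85 mm and grips with 20 to 120 N. Pads are 22 mm wide; open, the fingers measure 114 mm over their backs; the gripper's body (76 mm by 85 mm) begins 54 mm behind the grasp point. The pads swing forward as they close: fully open they stand 13 mm farther back than shut.
Start: joints at [75.997, 19.034, -3.707, 83.658, 1.238, 77.344, -5.071], TCP at [137.511, -609.706, 231.338] pointing down, gripper open.
Joint ranges: [-148.97, 148.97], [-28.65, 121.19], [-84.17, 76.75], [9.2, 138.47], [-72.65, 252.65], [3.7, 117.97], [-149.18, 149.18]. Speed limits (degrees/s): [127.2, 127.2, 159.86, 159.86, 180, 180, 180].

INTERFACE

Orientations are given as a 3x3 rotation matrix whose columns are the frame's x, y, z axes.
In Python, from cell import * gives the robot as it stands.
- The arm moves only by the tool apply_moves, never from a script. Its argument "motion" is a list of rows, each a list of 5 numbers: the finger opening in cm, from 0 to 8.54, then the shift along the world's x, y, z in cm, then the turn about the world's z in degrees. A call has 1 to 8 rows; each row is the pose to reach, as a shift and turn from the pose commanded when the call began; what a row does not reach only later rows make up. A row lasts 1/12 s, in which the tool goes at most 41.7 mm and 7.16 degrees, less where a joint would pass 70% of its speed; a pose out of reach is approached as far as the arm can. A call with a gripper value outside its range is refused whole. The fingers move at their own pace and stop on an object; "grip_force" is the grip in N (left out, the last holds). Time passes only in rows, so rows that repeat a pose let the fingers close. It gives the time, the measured TCP pose, the force, the opening and the grip force at its end, in the units of the state.
- state(): the state, without advancing time (a new reading comes with each control period).
- snapshot(name): name is "side" or "top"; returns (picture, depth): 400x640x3 uint8, blue, green, red; 400x640 float32, mm along the optical axis (not along the pixel's ray), 0 where there is no reading.
- calibration(name): a dict with "K" (3x3 intrinsics, pixels), "T" (4x4, takes a point from camera to world coordinates). Camera axes: x right, y down, z forward; pixel columns grow to the right and rows downward; lengths in mm; the calibration is good to about 2 mm. A picture is of the moment at which its call begins. calibration takes no time and is no camera call.
- sign_off(): hands the job in; it is judged then, once.
The state is a dict: "time_s": time; "joint_pos": joint angles; "qd": joint speeds; "joint_efforts": joint torques, N m; "tcp_pos": TCP position; "orientation": TCP orientation; "ft_force": force on the tool from outside, world axes, zero at the start; "torque": the same for the moment, N m; "opening": opening from 0.0 (shut) to 1.0 (fully open); "grip_force": force on a finger pad.
Only numpy, scipy, OpenCV 4.12 (cv2) and the standard library are available. Lean on these libraries where they do the work, as an engineer would, in place of code of your own. Each camera call takes 0.05 s, during which the arm holds its last target. There are 200 camera calls.

TASK

Push the camera head's release button fully down, twist the filter cube counter-clockwise (seen from above) until you feel it come up against its stop, then lift it straight off and set it down gently, upright, inside the rim of the round plastic rest. Force nothing (button and mount take 40 N at most), and leave the other things where they are.

Things in the scene. Friction and masses are not known exactly. Their poses are not given: they have to be found in the camera images.
- camera_head: grey flat camera head lying on its back, fixed to the turntable, body 20 mm high. Origin on the turntable under the axis of its round throat, z up; the body reaches from x = -98 to +50 mm and y = -50 to +50 mm. The release button stands at x = -75 mm, y = 0. It holds the filter cube.
- throat (a point): centre of the camera head's aluminium throat, 37 mm above the turntable (its top); 80 mm outside. In it two steel lips cover the lugs of the cube's foot; two opposite gaps between the lips let the lugs out. Where the gaps stand differs from start to start and is not measured, though they can be made out from above. A sprung plate in the throat pushes the cube up with about 8 N.
- release (a joint): travel of the release button in m: 0 up (cube locked), 0.007 fully down. It moves straight down against about 6 N of friction, then meets a hard end, and stays where it is left. At least 6 mm of travel is needed to free the cube.
- release_top (a point): centre of the release button's flat top: dark steel, 22 mm across, 34 mm above the turntable when up, 27 mm when down; it moves with the button.
- filter_cube: loose grey filter cube, 0.14 to 0.28 kg: a block 46 (x) x 36 (y) x 43 mm (17 to 60 mm above the origin) with a flat round glass window on top (61 mm), on a round foot with two lugs. Origin at the centre of its underside, z up. Locked, its origin is 26 mm above the turntable on the throat's axis, its x along the camera head's x, with about 2 mm of side play.
- cube_grip (a point): point in the cube, 44 mm above its origin: the place to grip it, across its y (36 mm between two flat sides). Turning takes up to 0.2 N m. With the button down it turns counter-clockwise seen from above by 0.75 to 1.45 rad, to a stiffly sprung stop (16 N m/rad); the angle differs from start to start and is known only by feel.
- cube_foot (a point): centre of the cube's two steel lugs, 2.5 mm above its origin: they point to its +x and -x, 58 mm over both, 14 mm wide, 5 mm high, on a foot 40 mm across. Only at the stop, up to about 0.07 rad before and 0.05 rad after touching it do they clear the lips; the sprung plate then raises the cube by up to 2 mm. Lifting earlier, or turning on against the stop, loads the mount.
- rest: black round plastic rest fixed to the turntable, 90 mm across: floor 4 mm above the turntable, raised rim (68 mm inside, 84 mm outside) up to 12 mm. Origin on the turntable at its centre, z up. The cube's foot stands on its floor with 4 mm to spare all round.
- lens_cap: bystander: black lens cap, 39 mm across, 9 mm high, beside the rest; origin under its centre
- flange: bystander: light round flange, 60 mm across, 25 mm high, behind the camera head; origin under its centre
- air_blower: bystander: dark rubber blower ball with a red nozzle, 50 mm across, 105 mm high; origin under its centre
- sample_dish: bystander: white round sample, 100 mm across, 30 mm high; origin under its centre
- meter_box: bystander: grey hand meter with a small dark screen, 112 x 58 mm, 27 mm high, lying; origin under its centre
- hex_key: bystander: steel hex key, 90 x 33 mm, lying; origin under its centre
- slide_rail: bystander: steel slide rail, 151 x 30 mm, 21 mm high, lying; origin under its centre
There are look-alikes about, which are no part of the job. There is more than one size of the rest; the job needs the middle-sized.

How it is judged:
By the outcome, as a careful person would: the job done as asked, in the order asked, and still so for the second after the job is handed in, with the robot touching nothing.
It also fails if it takes over 72 s, if anything falls off the work surface, if the arm or the gripper's body presses on something with over 40 N, if the wrist force passes 120 N, or if a joint passes its speed limit or range.

## Working session

There is one attempt and no reset: what is moved stays moved. The work goes in short steps, Python scripts to look and compute and a tool call to move; the robot and the scene stay as the last step left them, time stands still between calls to the robot, and variables do not carry over. Pictures are saved under pics/ and viewed, at most 13 in all, crops included, and the job is handed in when it is done.

Besides the shell and the picture viewer there is one more tool, called after ">>>" by a JSON object that holds its "method" and its "body". apply_moves: Moves the arm, as the interface text tells. Its arguments: {"type":"object","properties":{"motion":{"type":"array","items":{"type":"array","items":{"type":"number"}}},"grip_force":{"type":"number"}},"required":["motion"]}

```bash
mkdir -p pics; ls
cat > h.py <<'E'
from cell import *
import numpy as np, cv2
def pt(name,u,v,d):
    c=calibration(name);K=np.array(c["K"]);T=np.array(c["T"])
    return (T@np.r_[np.linalg.inv(K)@[u,v,1]*d,1])[:3]
def ray(name,u,v,z):
    c=calibration(name);K=np.array(c["K"]);T=np.array(c["T"])
    r=T[:3,:3]@np.linalg.inv(K)@[u,v,1];o=T[:3,3]
    return o+r*(z-o[2])/r[2]
def proj(name,p):
    c=calibration(name);K=np.array(c["K"]);T=np.linalg.inv(np.array(c["T"]))
    q=K@(T@np.r_[p,1])[:3];return q[:2]/q[2]
E
python3 - <<'E'
from h import *
for n in("top","side"):
    p,d=snapshot(n);cv2.imwrite(f"pics/{n}0.png",p);np.save(f"{n}0.npy",d)
    c=calibration(n);print(n,np.round(c["K"],1).tolist(),np.round(c["T"],3).tolist())
s=state();print(s["time_s"],s["tcp_pos"],np.round(s["orientation"],3).tolist(),s["opening"])
E
```

```text
pics
top [[390.2, 0.0, 321.1], [0.0, 390.2, 201.5], [0.0, 0.0, 1.0]] [[0.028, -0.99, 0.142, 439.005], [-1.0, -0.027, 0.006, 141.176], [-0.002, -0.142, -0.99, 982.016], [0.0, 0.0, 0.0, 1.0]]
side [[399.1, 0.0, 316.1], [0.0, 399.1, 194.6], [0.0, 0.0, 1.0]] [[0.537, 0.596, -0.597, 1196.601], [0.843, -0.379, 0.381, -257.598], [0.0, -0.708, -0.706, 801.346], [0.0, 0.0, 0.0, 1.0]]
0.1 [ 137.3918616  -609.36609915  230.57927605] [[0.976, 0.22, -0.0], [0.22, -0.976, 0.001], [-0.0, -0.001, -1.0]] 0.9950313859005525
```

View pics/top0.png

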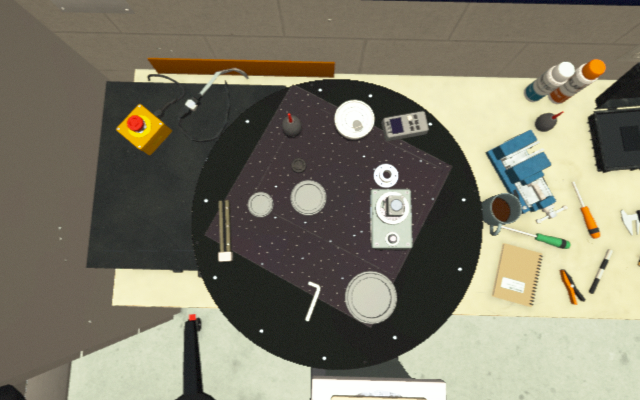

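View pics/side0.png

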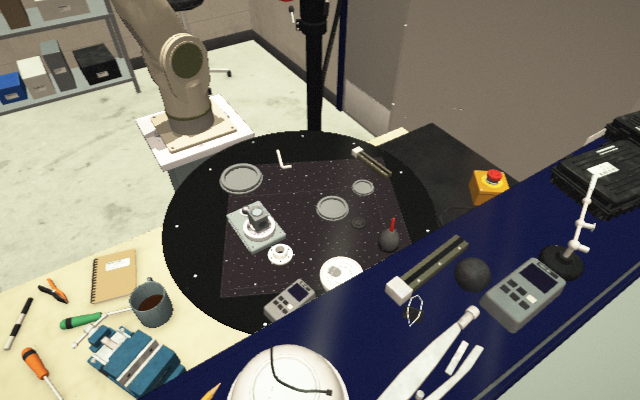

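Run:
```python
from h import *
p=cv2.imread("pics/top0.png");d=np.load("top0.npy")
a=cv2.resize(p[180:260,355:425],None,fx=7,fy=7,interpolation=cv2.INTER_CUBIC)
b=cv2.resize(p[150:230,240:335],None,fx=3,fy=3,interpolation=cv2.INTER_CUBIC)
o=np.zeros((560,490+285,3),np.uint8);o[:,:490]=a;o[:240,490:]=b
cv2.imwrite("pics/c1.png",o)
def D(u,v):return np.median(d[v-1:v+2,u-1:u+2])
for n,u,v in[("table",340,240),("table2",360,175),("rim",260,204),("rest",308,197),("cube",395,206),("button",392,239),("body",405,240),("bigrest",371,297)]:
    print(n,np.round(pt("top",u,v,D(u,v)),1))
g=cv2.cvtColor(p,6)
c=cv2.HoughCircles(cv2.medianBlur(g,3),cv2.HOUGH_GRADIENT,1,20,param1=120,param2=18,minRadius=8,maxRadius=32)
for u,v,r in c[0]: 
  if 230<u<430 and 150<v<330: print(u,v,r,np.round(ray("top",u,v,12),1),"diam",2*r*970/390)
```

```text
table [483.5  97.1   0.5]
table2 [650.6  49.4   2.4]
rim [568.7 301.8   2.3]
rest [589.7 180.6   3.8]
cube [561.2 -24.4  88. ]
button [487.8 -27.1  34.1]
body [486.9 -61.5  20.3]
bigrest [346.7  18.8   5.3]
369.5 297.5 26.8 [346.   23.2  12. ] diam 133.31282
392.5 206.5 16.8 [570.2 -32.2  12. ] diam 83.56923
385.5 175.5 12.5 [648.9 -14.3  12. ] diam 62.179485
308.5 197.5 17.1 [587.2 179.   12. ] diam 85.06154
259.5 204.5 12.1 [566.1 301.4  12. ] diam 60.189743
```

View pics/c1.png

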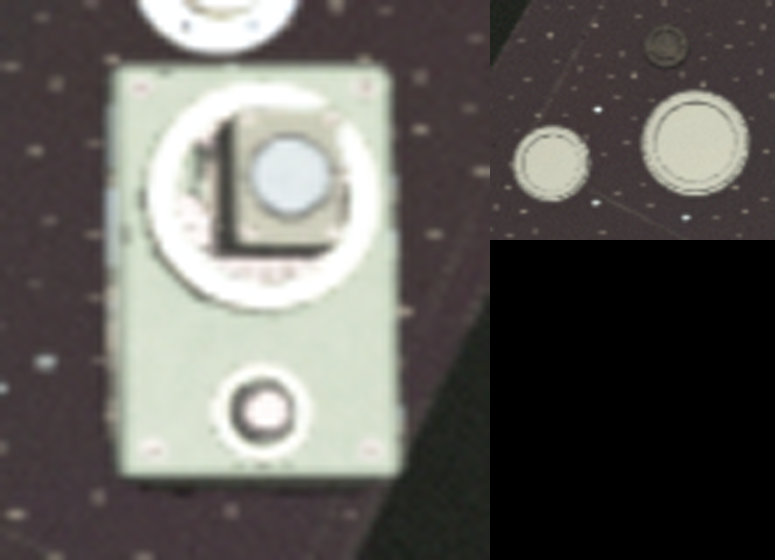

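Run:
```python
from h import *
f=lambda x,y,z:ray("top",355+x/7-.43,180+y/7-.43,z)
for n,x,y,z in[("but",265,409,34),("thr",265,194,37),("win",291,175,87),("FL",120,475,20),("FR",402,475,20),("BL",113,65,20),("BR",390,65,20),("flR",300,15,25)]:print(n,np.round(f(x,y,z),1))
print("rest",np.round(ray("top",240+695/3-490/3-.33,150+142/3-.33,12),1))
# side view cross-check
for n,p in[("but",f(265,409,34)),("thr",f(265,194,37)),("win",f(291,175,87))]:print(n,proj("side",p))
p=cv2.imread("pics/side0.png")
cv2.imwrite("pics/s1.png",cv2.resize(p[180:270,220:350],None,fx=6,fy=6,interpolation=cv2.INTER_CUBIC))
```

```text
but [490.3 -28.2  34. ]
thr [564.8 -27.5  37. ]
win [564.8 -27.2  87. ]
FL [466.6  20.   20. ]
FR [469.3 -78.6  20. ]
BL [612.1  23.8  20. ]
BR [614.8 -75.1  20. ]
flR [631.1 -42.   25. ]
rest [588.5 180.3  12. ]
but [245.32451762 208.04484923]
thr [258.1979539  225.38016443]
win [256.21050207 211.84601698]
```

View pics/s1.png

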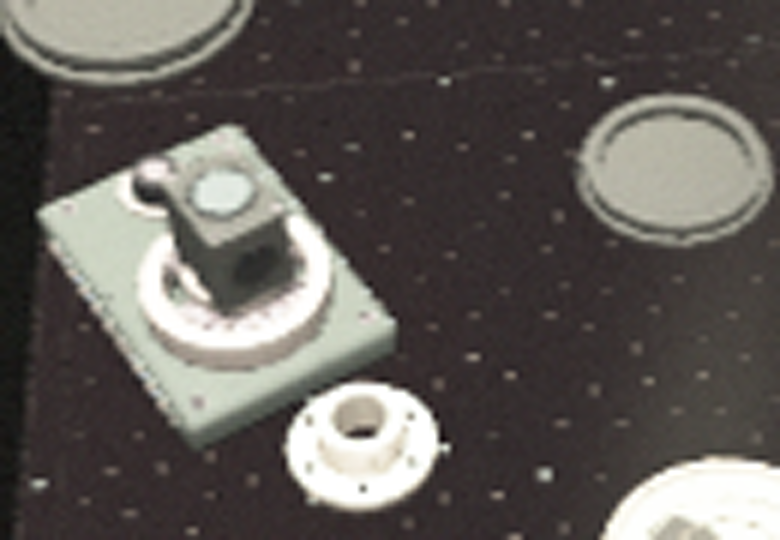

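The middle-sized rest is the one at (308,197), about 89 mm across with the lens cap beside it. The one at (260,204) is about 63 mm and the one at (371,297) about 133 mm, so both are look-alikes. The side crop agrees with the top-view fixes for the button at (245,208) and the window at (257,212).

>>> {"method": "apply_moves", "body": {"motion": [[0, 21, 21, 0, -11.5], [0, 21, 21, 0, -11.5], [0, 21, 21, 0, -11.5], [0, 21, 21, 0, -11.5], [0, 21, 21, 0, -11.5], [0, 21, 21, 0, -11.5], [0, 21, 21, 0, -11.5], [0, 21, 21, 0, -11.5]]}}

```text
time_s: 0.77
tcp_pos: [353.3, -393.3, 231.4]
orientation: [[1.0, 0.031, 0.002], [0.031, -1.0, 0.002], [0.002, -0.002, -1.0]]
ft_force: [0.1, 0.0, 0.4]
opening: -0.001
grip_force: 0.0
```

>>> {"method": "apply_moves", "body": {"motion": [[0, 11.2, 29, -5, 0], [0, 11.2, 29, -5, 0], [0, 11.2, 29, -5, 0], [0, 11.2, 29, -5, 0], [0, 11.2, 29, -5, 0], [0, 11.2, 29, -5, 0], [0, 11.2, 29, -5, 0], [0, 11.2, 29, -5, 0]]}}

```text
time_s: 1.43
tcp_pos: [460.2, -105.1, 180.8]
orientation: [[1.0, 0.025, -0.0], [0.025, -1.0, 0.001], [-0.0, -0.001, -1.0]]
ft_force: [0.2, -0.6, 0.5]
opening: 0.001
grip_force: 0.0
```

>>> {"method": "apply_moves", "body": {"motion": [[0, 3, 8, -5, 0], [0, 3, 8, -8, 0], [0, 3, 8, -10, 0], [0, 3, 8, -10, 0], [0, 3, 8, -10, 0], [0, 3, 8, -10, 0]]}}

```text
time_s: 1.93
tcp_pos: [489.4, -30.4, 81.6]
orientation: [[1.0, 0.021, -0.001], [0.021, -1.0, 0.0], [-0.001, -0.0, -1.0]]
ft_force: [-0.1, -1.1, -0.4]
opening: -0.002
grip_force: 0.0
```

Run:
```python
from h import *
p,d=snapshot("side");s=state();print(s["tcp_pos"],s["ft_force"],np.round(s["orientation"],3).tolist(),s["time_s"])
cv2.imwrite("pics/s2.png",cv2.resize(p[150:270,200:330],None,fx=5,fy=5,interpolation=cv2.INTER_CUBIC))
```

```text
[490.09561972 -30.99761481  82.5476006 ] [-0.09587999  0.10018154  1.0754644 ] [[1.0, 0.02, 0.001], [0.02, -1.0, -0.001], [0.001, 0.001, -1.0]] 1.9833
```

View pics/s2.png

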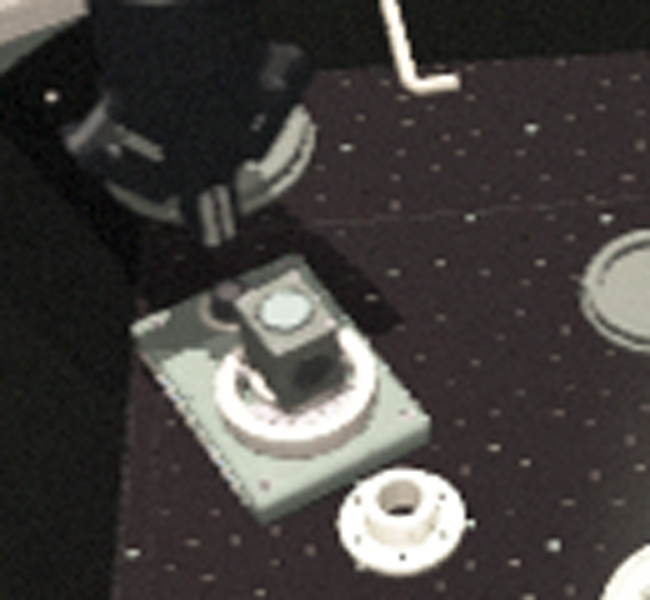

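>>> {"method": "apply_moves", "body": {"motion": [[0, 0, 0.2, -2, 0], [0, 0, 0.2, -3.5, 0], [0, 0, 0.2, -4.3, 0], [0, 0, 0.2, -4.6, 0], [0, 0, 0.2, -4.8, 0], [0, 0, 0.2, -5.0, 0]]}}

```text
time_s: 2.48
tcp_pos: [490.1, -28.5, 32.5]
orientation: [[1.0, 0.02, 0.001], [0.02, -1.0, -0.001], [0.001, 0.001, -1.0]]
ft_force: [-2.8, -1.3, 5.8]
opening: 0.001
grip_force: 3.0
```

>>> {"method": "apply_moves", "body": {"motion": [[0, 0, 0, -0.1, 0], [0, 0, 0, -0.2, 0], [0, 0, 0, -0.3, 0], [0, 0, 0, -0.3, 0]]}}

```text
time_s: 2.82
tcp_pos: [490.1, -28.5, 29.5]
orientation: [[1.0, 0.02, 0.001], [0.02, -1.0, -0.001], [0.001, 0.001, -1.0]]
ft_force: [-0.4, -1.4, 2.9]
opening: 0.0
grip_force: 1.4
```

>>> {"method": "apply_moves", "body": {"motion": [[0, 0, 0, -0.1, 0], [0, 0, 0, -0.1, 0], [0, 0, 0, -0.1, 0]]}}

```text
time_s: 3.07
tcp_pos: [490.2, -28.5, 28.3]
orientation: [[1.0, 0.02, 0.001], [0.02, -1.0, -0.001], [0.001, 0.001, -1.0]]
ft_force: [-2.6, -2.7, 5.1]
opening: 0.003
grip_force: 2.8
```

>>> {"method": "apply_moves", "body": {"motion": [[0, 0, 0, -0.05, 0], [0, 0, 0, -0.05, 0], [0, 0, 0, -0.1, 0], [0, 0, 0, -0.1, 0]]}}

```text
time_s: 3.4
tcp_pos: [490.1, -28.4, 27.2]
orientation: [[1.0, 0.02, 0.001], [0.02, -1.0, -0.001], [0.001, 0.001, -1.0]]
ft_force: [-1.3, -3.2, 5.4]
opening: -0.004
grip_force: 2.4
```

>>> {"method": "apply_moves", "body": {"motion": [[0, 0, 0, -0.05, 0], [0, 0, 0, -0.05, 0], [0, 0, 0, -0.05, 0]]}}

```text
time_s: 3.65
tcp_pos: [490.1, -28.4, 27.0]
orientation: [[1.0, 0.02, 0.001], [0.02, -1.0, -0.001], [0.001, 0.001, -1.0]]
ft_force: [-3.8, -1.9, 9.0]
opening: -0.001
grip_force: 4.6
```

>>> {"method": "apply_moves", "body": {"motion": [[0, 0, 0, -0.05, 0], [0, 0, 0, -0.05, 0], [0, 0, 0, -0.05, 0]]}}

```text
time_s: 3.9
tcp_pos: [490.1, -28.4, 26.8]
orientation: [[1.0, 0.02, 0.001], [0.02, -1.0, -0.001], [0.001, 0.001, -1.0]]
ft_force: [-6.4, -2.9, 16.0]
opening: 0.001
grip_force: 7.6
```

The force climbs to 16 N with almost no travel, so the button is at its hard end. Next I move over the cube.

>>> {"method": "apply_moves", "body": {"motion": [[0, 0, 0, 4, 0], [0, 0, 0, 8, 0], [3, 0.5, 0.1, 11, 0], [6, 4, 0.1, 11.5, 0], [6, 7.5, 0.1, 11.5, 0], [6, 7.5, 0.1, 11.5, 0], [6, 7.5, 0.1, 11.5, 0], [6, 7.5, 0.1, 11.5, 0]]}}

```text
time_s: 4.57
tcp_pos: [564.2, -26.3, 140.2]
orientation: [[1.0, 0.022, -0.001], [0.022, -1.0, 0.001], [-0.001, -0.001, -1.0]]
ft_force: [0.5, -0.1, -0.2]
opening: 0.701
grip_force: 0.0
```

Run:
```python
from h import *
p,d=snapshot("side");q,_=snapshot("top");s=state();print(s["tcp_pos"],s["ft_force"],s["opening"])
o=np.hstack([cv2.resize(p[160:260,200:300],(400,400),interpolation=2),cv2.resize(q[160:260,340:440],(400,400),interpolation=2)])
cv2.imwrite("pics/s3.png",o)
```

```text
[563.82487558 -26.6021508  140.47290234] [-0.28487579  0.5402924  -0.39541452] 0.6984868155459766
```

View pics/s3.png

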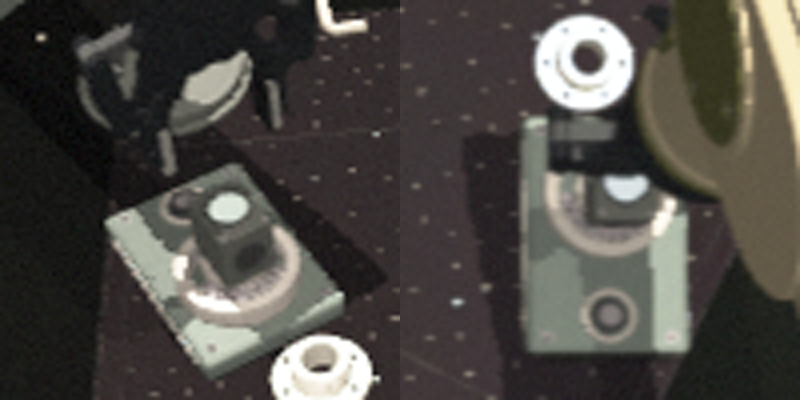

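The button now sits low, and the fingers straddle the cube in both views. I'll lower onto it.

>>> {"method": "apply_moves", "body": {"motion": [[6, 0.1, -0.1, -3, 0], [6, 0.1, -0.1, -6, 0], [6, 0.1, -0.1, -8, 0], [6, 0.1, -0.1, -9.2, 0], [6, 0.1, -0.1, -9.2, 0]]}}

```text
time_s: 5.08
tcp_pos: [563.6, -27.9, 46.3]
orientation: [[1.0, 0.021, -0.004], [0.021, -1.0, -0.0], [-0.004, -0.0, -1.0]]
ft_force: [0.7, -0.6, 0.4]
opening: 0.703
grip_force: 0.0
```

>>> {"method": "apply_moves", "body": {"motion": [[3, 0, 0, 0, 0], [3, 0, 0, 0, 0], [3, 0, 0, 0, 0], [3, 0, 0, 0, 0], [3, 0, 0, 0, 0], [3, 0, 0, 0, 0]], "grip_force": 30}}

```text
time_s: 5.58
tcp_pos: [566.5, -26.8, 50.2]
orientation: [[1.0, 0.022, 0.003], [0.022, -1.0, 0.0], [0.003, -0.0, -1.0]]
ft_force: [-3.8, 3.0, 6.9]
opening: 0.42
grip_force: 32.3
```

>>> {"method": "apply_moves", "body": {"motion": [[3, 0, 0, 0, 2], [3, 0, 0, 0, 7], [3, 0, 0, 0, 12], [3, 0, 0, 0, 18], [3, 0, 0, 0, 24], [3, 0, 0, 0, 30], [3, 0, 0, 0, 36], [3, 0, 0, 0, 36]], "grip_force": 40}}

```text
time_s: 6.25
tcp_pos: [566.1, -25.6, 50.2]
orientation: [[0.792, 0.611, 0.002], [0.611, -0.792, 0.002], [0.002, -0.0, -1.0]]
ft_force: [-4.0, 7.5, 9.9]
opening: 0.414
grip_force: 40.0
```

```bash
cat > r.py <<'E'
from cell import *
import numpy as np
s=state();o=np.array(s["orientation"])
print(s["time_s"],np.round(s["tcp_pos"],1),"yaw",round(np.degrees(np.arctan2(o[1,0],o[0,0])),2),"F",np.round(s["ft_force"],1),"M",np.round(s["torque"],3),"op",round(s["opening"],3),s["grip_force"])
E
python3 r.py
```

```text
6.25 [566.1 -25.6  50.2] yaw 37.67 F [-4.   7.5  9.9] M [1.624 0.94  0.013] op 0.414 40.017592906951904
```

>>> {"method": "apply_moves", "body": {"motion": [[3, 0, 0, 0, 1.5], [3, 0, 0, 0, 3], [3, 0, 0, 0, 4.5]]}}

```text
time_s: 6.5
tcp_pos: [565.9, -25.2, 50.2]
orientation: [[0.745, 0.667, 0.001], [0.667, -0.745, 0.002], [0.002, -0.001, -1.0]]
ft_force: [-5.7, 7.5, 10.3]
opening: 0.416
grip_force: 40.3
```

```bash
python3 r.py
```

```text
6.5 [565.9 -25.2  50.2] yaw 41.86 F [-5.7  7.5 10.3] M [ 1.846  1.253 -0.244] op 0.416 40.260218381881714
```

>>> {"method": "apply_moves", "body": {"motion": [[3, 0, 0, 0, 1], [3, 0, 0, 0, 2]]}}

```text
time_s: 6.67
tcp_pos: [565.9, -25.1, 50.2]
orientation: [[0.721, 0.693, 0.001], [0.693, -0.721, 0.002], [0.002, -0.001, -1.0]]
ft_force: [-5.5, 8.6, 10.4]
opening: 0.418
grip_force: 40.2
```

```bash
python3 r.py
```

```text
6.6667 [565.9 -25.1  50.2] yaw 43.84 F [-5.5  8.6 10.4] M [ 1.931  1.317 -0.294] op 0.418 40.21603167057037
```

>>> {"method": "apply_moves", "body": {"motion": [[3, -0.03, 0.05, 0, 1], [3, -0.03, 0.05, 0, 2]]}}

```text
time_s: 6.83
tcp_pos: [565.9, -25.0, 50.2]
orientation: [[0.697, 0.717, 0.002], [0.717, -0.697, 0.002], [0.003, 0.0, -1.0]]
ft_force: [-4.9, 7.0, 9.3]
opening: 0.418
grip_force: 40.1
```

```bash
python3 r.py
```

```text
6.8333 [565.9 -25.   50.2] yaw 45.83 F [-4.9  7.   9.3] M [ 1.717  1.035 -0.194] op 0.418 40.05208432674408
```

>>> {"method": "apply_moves", "body": {"motion": [[3, 0, 0, 0, 1], [3, 0, 0, 0, 2]]}}

```text
time_s: 7.0
tcp_pos: [565.8, -24.8, 50.2]
orientation: [[0.671, 0.741, 0.002], [0.741, -0.671, 0.002], [0.003, 0.0, -1.0]]
ft_force: [-4.8, 8.7, 10.1]
opening: 0.416
grip_force: 40.1
```

```bash
python3 r.py
```

```text
7.0 [565.8 -24.8  50.2] yaw 47.83 F [-4.8  8.7 10.1] M [ 1.807  1.026 -0.286] op 0.416 40.07228136062622
```

>>> {"method": "apply_moves", "body": {"motion": [[3, 0, 0, 0, 1], [3, 0, 0, 0, 2]]}}

```text
time_s: 7.17
tcp_pos: [565.8, -24.7, 50.2]
orientation: [[0.645, 0.764, 0.002], [0.764, -0.645, 0.002], [0.003, 0.0, -1.0]]
ft_force: [-4.6, 7.5, 9.9]
opening: 0.417
grip_force: 40.1
```

```bash
python3 r.py
```

```text
7.1667 [565.8 -24.7  50.2] yaw 49.83 F [-4.6  7.5  9.9] M [ 1.835  1.196 -0.216] op 0.417 40.10091483592987
```

>>> {"method": "apply_moves", "body": {"motion": [[3, -0.04, 0.07, 0, 1], [3, -0.04, 0.07, 0, 2]]}}

```text
time_s: 7.33
tcp_pos: [565.7, -24.6, 50.2]
orientation: [[0.618, 0.786, 0.002], [0.786, -0.618, 0.001], [0.003, 0.001, -1.0]]
ft_force: [-2.8, 6.7, 8.6]
opening: 0.418
grip_force: 39.9
```

```bash
python3 r.py
```

```text
7.3333 [565.7 -24.6  50.2] yaw 51.82 F [-2.8  6.7  8.6] M [ 1.584  0.783 -0.171] op 0.418 39.870105385780334
```

>>> {"method": "apply_moves", "body": {"motion": [[3, 0, 0, 0, 1], [3, 0, 0, 0, 2]]}}

```text
time_s: 7.5
tcp_pos: [565.6, -24.5, 50.2]
orientation: [[0.59, 0.807, 0.002], [0.807, -0.59, 0.001], [0.002, 0.001, -1.0]]
ft_force: [-4.7, 5.7, 10.1]
opening: 0.417
grip_force: 39.9
```

```bash
python3 r.py
```

```text
7.5 [565.6 -24.5  50.2] yaw 53.82 F [-4.7  5.7 10.1] M [ 1.531  0.912 -0.137] op 0.417 39.915366768836975
```

>>> {"method": "apply_moves", "body": {"motion": [[3, 0, 0, 0, 1], [3, 0, 0, 0, 2]]}}

```text
time_s: 7.67
tcp_pos: [565.4, -24.4, 50.2]
orientation: [[0.562, 0.827, 0.002], [0.827, -0.562, 0.002], [0.002, 0.001, -1.0]]
ft_force: [-5.1, 7.3, 9.7]
opening: 0.414
grip_force: 40.0
```

```bash
python3 r.py
```

```text
7.6667 [565.4 -24.4  50.2] yaw 55.82 F [-5.1  7.3  9.7] M [ 1.578  1.099 -0.171] op 0.414 40.006277561187744
```

>>> {"method": "apply_moves", "body": {"motion": [[3, -0.02, 0.04, 0, 0.8], [3, -0.02, 0.04, 0, 1.6]]}}

```text
time_s: 7.83
tcp_pos: [565.3, -24.4, 50.2]
orientation: [[0.539, 0.842, 0.002], [0.842, -0.539, 0.001], [0.002, 0.001, -1.0]]
ft_force: [-5.8, 6.0, 9.5]
opening: 0.415
grip_force: 40.1
```

```bash
python3 r.py
```

```text
7.8333 [565.3 -24.4  50.2] yaw 57.4 F [-5.8  6.   9.5] M [ 1.432  1.011 -0.2  ] op 0.415 40.082096457481384
```

>>> {"method": "apply_moves", "body": {"motion": [[3, 0, 0, 0, 0.8], [3, 0, 0, 0, 1.6]]}}

```text
time_s: 8.0
tcp_pos: [565.2, -24.3, 50.2]
orientation: [[0.515, 0.857, 0.002], [0.857, -0.515, 0.001], [0.002, 0.001, -1.0]]
ft_force: [-5.6, 5.4, 11.0]
opening: 0.413
grip_force: 40.1
```

```bash
python3 r.py
```

```text
8.0 [565.2 -24.3  50.2] yaw 59.0 F [-5.6  5.4 11. ] M [ 1.416  1.209 -0.214] op 0.413 40.12161612510681
```

>>> {"method": "apply_moves", "body": {"motion": [[3, -0.04, 0.04, 0, 0.8], [3, -0.04, 0.04, 0, 1.6]]}}

```text
time_s: 8.17
tcp_pos: [565.0, -24.3, 50.2]
orientation: [[0.491, 0.871, 0.002], [0.871, -0.491, 0.001], [0.002, 0.001, -1.0]]
ft_force: [-5.5, 4.4, 9.0]
opening: 0.418
grip_force: 40.0
```

```bash
python3 r.py
```

```text
8.1667 [565.  -24.3  50.2] yaw 60.59 F [-5.5  4.4  9. ] M [ 1.192  0.926 -0.13 ] op 0.418 40.0248384475708
```

>>> {"method": "apply_moves", "body": {"motion": [[3, 0, 0, 0, 0.8], [3, 0, 0, 0, 1.6]]}}

```text
time_s: 8.33
tcp_pos: [564.9, -24.2, 50.2]
orientation: [[0.467, 0.884, 0.002], [0.884, -0.467, 0.001], [0.002, 0.001, -1.0]]
ft_force: [-6.2, 5.7, 10.2]
opening: 0.417
grip_force: 40.1
```

```bash
python3 r.py
```

```text
8.3333 [564.9 -24.2  50.2] yaw 62.19 F [-6.2  5.7 10.2] M [ 1.256  1.109 -0.189] op 0.417 40.09651064872742
```

>>> {"method": "apply_moves", "body": {"motion": [[3, -0.04, 0.04, 0, 0.8], [3, -0.04, 0.04, 0, 1.6]]}}

```text
time_s: 8.5
tcp_pos: [564.7, -24.1, 50.2]
orientation: [[0.442, 0.897, 0.002], [0.897, -0.442, 0.001], [0.002, 0.002, -1.0]]
ft_force: [-4.7, 5.3, 9.7]
opening: 0.412
grip_force: 40.0
```

```bash
python3 r.py
```

```text
8.5 [564.7 -24.1  50.2] yaw 63.78 F [-4.7  5.3  9.7] M [ 1.044  0.749 -0.137] op 0.412 39.965484738349915
```

>>> {"method": "apply_moves", "body": {"motion": [[3, 0, 0, 0, 0.8], [3, 0, 0, 0, 1.6]]}}

```text
time_s: 8.67
tcp_pos: [564.6, -24.0, 50.2]
orientation: [[0.417, 0.909, 0.002], [0.909, -0.417, 0.001], [0.002, 0.002, -1.0]]
ft_force: [-3.7, 4.8, 9.3]
opening: 0.414
grip_force: 40.0
```

```bash
python3 r.py
```

```text
8.6667 [564.6 -24.   50.2] yaw 65.38 F [-3.7  4.8  9.3] M [ 1.194  0.842 -0.193] op 0.414 39.9565315246582
```

>>> {"method": "apply_moves", "body": {"motion": [[3, -0.02, 0.03, 0, 0.8], [3, -0.02, 0.03, 0, 1.6]]}}

```text
time_s: 8.83
tcp_pos: [564.6, -23.9, 50.2]
orientation: [[0.391, 0.92, 0.002], [0.92, -0.391, 0.001], [0.001, 0.002, -1.0]]
ft_force: [-3.4, 4.8, 8.9]
opening: 0.416
grip_force: 39.9
```

```bash
python3 r.py
```

```text
8.8333 [564.6 -23.9  50.2] yaw 66.97 F [-3.4  4.8  8.9] M [ 1.006  0.649 -0.132] op 0.416 39.874425530433655
```

>>> {"method": "apply_moves", "body": {"motion": [[3, 0, 0, 0, 0.8], [3, 0, 0, 0, 1.6]]}}

```text
time_s: 9.0
tcp_pos: [564.6, -23.8, 50.2]
orientation: [[0.365, 0.931, 0.003], [0.931, -0.365, 0.001], [0.002, 0.002, -1.0]]
ft_force: [-2.4, 5.7, 9.6]
opening: 0.418
grip_force: 39.9
```

```bash
python3 r.py
```

```text
9.0 [564.6 -23.8  50.2] yaw 68.58 F [-2.4  5.7  9.6] M [ 1.111  0.687 -0.191] op 0.418 39.87800180912018
```

>>> {"method": "apply_moves", "body": {"motion": [[3, 0, 0, 0, 0.8], [3, 0, 0, 0, 1.6]]}}

```text
time_s: 9.17
tcp_pos: [564.6, -23.7, 50.2]
orientation: [[0.339, 0.941, 0.002], [0.941, -0.339, 0.001], [0.002, 0.002, -1.0]]
ft_force: [-3.3, 5.3, 9.9]
opening: 0.416
grip_force: 39.9
```

```bash
python3 r.py
```

```text
9.1667 [564.6 -23.7  50.2] yaw 70.18 F [-3.3  5.3  9.9] M [ 1.175  0.741 -0.189] op 0.416 39.87043797969818
```

>>> {"method": "apply_moves", "body": {"motion": [[3, 0, 0, 0, 0.8], [3, 0, 0, 0, 1.6]]}}

```text
time_s: 9.33
tcp_pos: [564.5, -23.6, 50.2]
orientation: [[0.313, 0.95, 0.002], [0.95, -0.313, 0.001], [0.002, 0.002, -1.0]]
ft_force: [-2.9, 4.9, 8.3]
opening: 0.417
grip_force: 39.9
```

```bash
python3 r.py
```

```text
9.3333 [564.5 -23.6  50.2] yaw 71.78 F [-2.9  4.9  8.3] M [ 1.196  0.683 -0.194] op 0.417 39.86794710159302
```

>>> {"method": "apply_moves", "body": {"motion": [[3, 0, 0, 0, 0.8], [3, 0, 0, 0, 1.6]]}}

```text
time_s: 9.5
tcp_pos: [564.4, -23.5, 50.2]
orientation: [[0.286, 0.958, 0.002], [0.958, -0.286, 0.001], [0.002, 0.002, -1.0]]
ft_force: [-4.5, 5.6, 10.9]
opening: 0.413
grip_force: 40.1
```

```bash
python3 r.py
```

```text
9.5 [564.4 -23.5  50.2] yaw 73.38 F [-4.5  5.6 10.9] M [ 1.291  1.002 -0.298] op 0.413 40.105417370796204
```

>>> {"method": "apply_moves", "body": {"motion": [[3, 0, 0, 0, 0.8], [3, 0, 0, 0, 1.6]]}}

```text
time_s: 9.67
tcp_pos: [564.0, -23.5, 50.2]
orientation: [[0.259, 0.966, 0.001], [0.966, -0.259, 0.001], [0.001, 0.001, -1.0]]
ft_force: [-7.3, 5.1, 12.5]
opening: 0.416
grip_force: 40.5
```

```bash
python3 r.py
```

```text
9.6667 [564.  -23.5  50.2] yaw 74.97 F [-7.3  5.1 12.5] M [ 1.363  1.637 -0.421] op 0.416 40.46820044517517
```

>>> {"method": "apply_moves", "body": {"motion": [[3, 0, 0, 0, 0.6], [3, 0, 0, 0, 1.2]]}}

```text
time_s: 9.83
tcp_pos: [563.7, -23.4, 50.2]
orientation: [[0.239, 0.971, 0.0], [0.971, -0.239, 0.001], [0.001, 0.0, -1.0]]
ft_force: [-8.7, 6.0, 14.7]
opening: 0.419
grip_force: 40.7
```

Run:
```python
exec(open('r.py').read())
from h import *
p,d=snapshot("side");
cv2.imwrite("pics/s4.png",cv2.resize(p[160:260,200:300],(600,600),interpolation=2))
```

```text
9.8333 [563.7 -23.4  50.2] yaw 76.15 F [-8.7  6.  14.7] M [ 1.397  1.92  -0.524] op 0.419 40.714951157569885
```

View pics/s4.png

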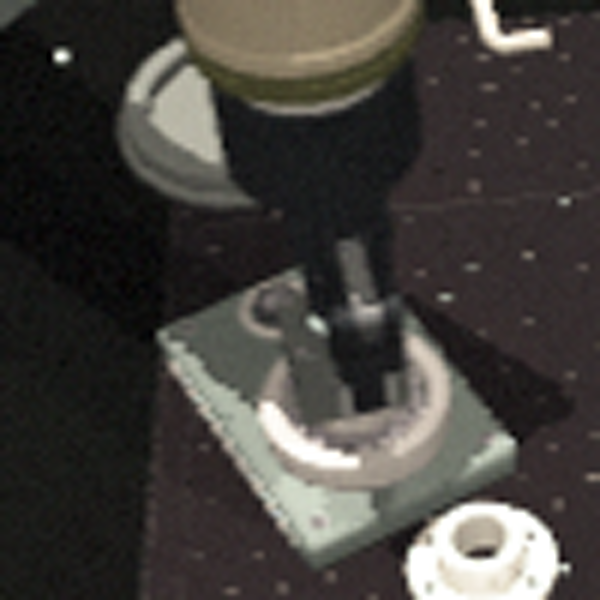

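The torque is climbing past the friction level (-0.19 → -0.52 N m), and the upward push is rising too. That is the stop. I'll ease back a little and test the lift gently.

>>> {"method": "apply_moves", "body": {"motion": [[3, -0.03, 0.03, 0, -0.6], [3, -0.03, 0.03, 0, -1.2], [3, -0.03, 0.03, 0.1, -1.2], [3, -0.03, 0.03, 0.2, -1.2], [3, -0.03, 0.03, 0.2, -1.2]]}}

```text
time_s: 10.3
tcp_pos: [563.8, -23.3, 51.6]
orientation: [[0.26, 0.966, 0.002], [0.966, -0.26, 0.001], [0.002, 0.001, -1.0]]
ft_force: [-2.5, 4.8, 3.5]
opening: 0.414
grip_force: 40.0
```

```bash
python3 r.py
```

```text
10.3 [563.8 -23.3  51.6] yaw 74.95 F [-2.5  4.8  3.5] M [ 1.319  0.439 -0.185] op 0.414 40.016902685165405
```

>>> {"method": "apply_moves", "body": {"motion": [[3, 0, 0, 0.1, 0], [3, 0, 0, 0.2, 0], [3, 0, 0, 0.2, 0]]}}

```text
time_s: 10.55
tcp_pos: [563.5, -23.4, 53.0]
orientation: [[0.26, 0.966, 0.001], [0.966, -0.26, 0.001], [0.002, 0.001, -1.0]]
ft_force: [0.4, 5.0, -1.7]
opening: 0.413
grip_force: 40.7
```

```bash
python3 r.py
```

```text
10.55 [563.5 -23.4  53. ] yaw 74.96 F [ 0.4  5.  -1.7] M [ 1.43   0.052 -0.046] op 0.413 40.704397559165955
```

>>> {"method": "apply_moves", "body": {"motion": [[3, 0, 0.03, 0.1, 0], [3, 0, 0.03, 0.2, 0], [3, 0, 0.03, 0.3, 0], [3, 0, 0.03, 0.3, 0]]}}

```text
time_s: 10.88
tcp_pos: [563.6, -23.4, 55.9]
orientation: [[0.26, 0.966, 0.001], [0.966, -0.26, 0.001], [0.001, 0.001, -1.0]]
ft_force: [0.3, 5.6, -2.2]
opening: 0.423
grip_force: 40.6
```

```bash
python3 r.py
```

```text
10.8833 [563.6 -23.4  55.9] yaw 74.94 F [ 0.3  5.6 -2.2] M [ 1.44  -0.132 -0.023] op 0.423 40.578224658966064
```

>>> {"method": "apply_moves", "body": {"motion": [[3, 0, 0.05, 0.3, 0], [3, 0, 0.05, 0.6, 0], [3, 0, 0.05, 1.0, 0], [3, 0, 0.05, 1.4, 0], [3, 0, 0.05, 1.8, 0], [3, 0, 0.05, 1.8, 0]]}}

```text
time_s: 11.38
tcp_pos: [563.9, -24.4, 74.5]
orientation: [[0.261, 0.965, 0.001], [0.965, -0.261, -0.001], [-0.0, 0.002, -1.0]]
ft_force: [0.4, 0.6, -2.1]
opening: 0.418
grip_force: 40.8
```

```bash
python3 r.py
```

```text
11.3833 [563.9 -24.4  74.5] yaw 74.87 F [ 0.4  0.6 -2.1] M [ 0.01  -0.04   0.018] op 0.418 40.79981446266174
```

>>> {"method": "apply_moves", "body": {"motion": [[3, 0, 0, 2, 0], [3, 0, 1, 4, 0], [3, 0.5, 4, 5, 0], [3, 1, 7, 5, 0], [3, 1.5, 10, 5, 0], [3, 2, 13, 5, 0], [3, 2.2, 16, 5, 0], [3, 2.5, 18, 5, 0]]}}

```text
time_s: 12.05
tcp_pos: [587.8, 159.4, 123.5]
orientation: [[0.258, 0.966, 0.0], [0.966, -0.258, 0.001], [0.001, -0.0, -1.0]]
ft_force: [0.2, 0.6, -1.3]
opening: 0.414
grip_force: 40.9
```

>>> {"method": "apply_moves", "body": {"motion": [[3, 0, 1.3, 0, 0], [3, 0, 2.5, -1, 0], [3, 0, 2.5, -3, 0], [3, 0, 2.5, -4, 0], [3, 0, 2.5, -4, 0], [3, 0, 2.5, -4, 0]]}}

```text
time_s: 12.55
tcp_pos: [588.3, 179.7, 83.0]
orientation: [[0.262, 0.965, -0.001], [0.965, -0.262, -0.001], [-0.001, -0.001, -1.0]]
ft_force: [0.2, 0.7, -1.0]
opening: 0.412
grip_force: 40.8
```

Run:
```python
exec(open('r.py').read())
from h import *
p,d=snapshot("side");q,e=snapshot("top");np.save("e.npy",e);np.save("d.npy",d)
a=cv2.resize(p[165:245,300:380],(480,480),interpolation=2)
b=cv2.resize(q[160:240,268:348],(320,320),interpolation=2)
o=np.zeros((480,800,3),np.uint8);o[:,:480]=a;o[:320,480:]=b
cv2.imwrite("pics/s5.png",o)
```

```text
12.55 [588.3 179.7  83. ] yaw 74.83 F [ 0.2  0.7 -1. ] M [ 0.043 -0.045  0.007] op 0.412 40.76396942138672
```

View pics/s5.png

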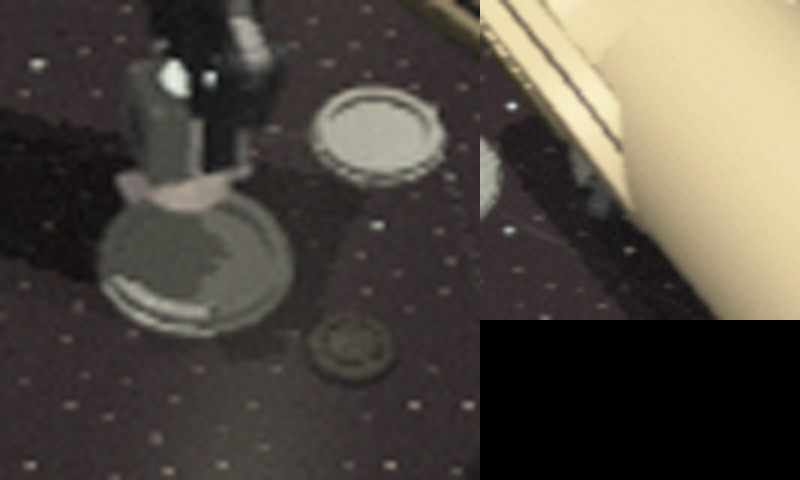

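Run:
```python
from h import *
print("lugs",ray("side",319.7,195.5,61.3),ray("side",342,193.3,61.3),"mid",ray("side",330.8,194.4,61.3))
print("rest rim centre side",ray("side",220+675/6-.4,180+165/6-.4,10))
# fit of light ring pixels in first side picture: inner floor disc
print("exp lug px",[proj("side",np.array([588.3,179.7,61.3])+s*29*np.array([.261,.965,0])) for s in(-1,1)],"rest px",proj("side",[588.5,180.3,12]))
for n in("top","side"):
  g=cv2.GaussianBlur(cv2.cvtColor(cv2.imread(f"pics/{n}0.png"),6),(3,3),0)
  u,v=(308,197) if n=="top" else (332,208)
  m=(g>90).astype(np.uint8);
  k,l,st,c=cv2.connectedComponentsWithStats(m);i=l[v,u];print(n,st[i],c[i],ray(n,*c[i],7))
```

```text
lugs [578.98872488 147.42877225  61.3       ] [603.65176312 201.43481919  61.3       ] mid [591.21541293 174.24584923  61.3       ]
rest rim centre side [591.77282386 179.7748458   10.        ]
exp lug px [array([321.4341891 , 195.27551088]), array([342.23909139, 190.66643998])] rest px [331.60654066 205.78278293]
top [ 290  179   37   37 1055] [308.05781991 197.31563981] [588.44398912 180.32662108   7.        ]
side [316 195  33  26 680] [332.08970588 207.86176471] [591.82711498 179.80840919   7.        ]
```

Run:
```python
from h import *
p,d=snapshot("side")
cv2.imwrite("pics/s6.png",cv2.resize(p[170:225,310:360],None,fx=10.8,fy=10.8,interpolation=cv2.INTER_CUBIC))
P=[]
for v in range(170,202):
  for u in range(312,352):
    if d[v,u]>0:
      w=pt("side",u,v,d[v,u])
      if 54<w[2]<150 and 530<w[0]<650 and 120<w[1]<240:P.append((u,v,*w))
P=np.array(P)
for lo,hi in((55,61),(61,68),(78,92),(92,112),(115,122)):
  q=P[(P[:,4]>lo)&(P[:,4]<hi)];
  if len(q):print(lo,len(q),"u",q[:,0].min(),q[:,0].max(),"x",np.round(np.percentile(q[:,2],[2,50,98]),1),"y",np.round(np.percentile(q[:,3],[2,50,98]),1))
```

```text
55 11 u 325.0 342.0 x [591.7 601.4 608.1] y [156.9 169.9 202. ]
61 47 u 321.0 342.0 x [577.5 597.4 609.1] y [148.5 160.5 198.8]
78 53 u 322.0 341.0 x [573.6 602.2 616.8] y [151.4 158.3 191.7]
92 112 u 322.0 342.0 x [573.9 604.7 622.1] y [151.2 165.1 192.6]
115 99 u 322.0 336.0 x [567.6 588.1 607.3] y [152.  164.5 181.1]
```

View pics/s6.png

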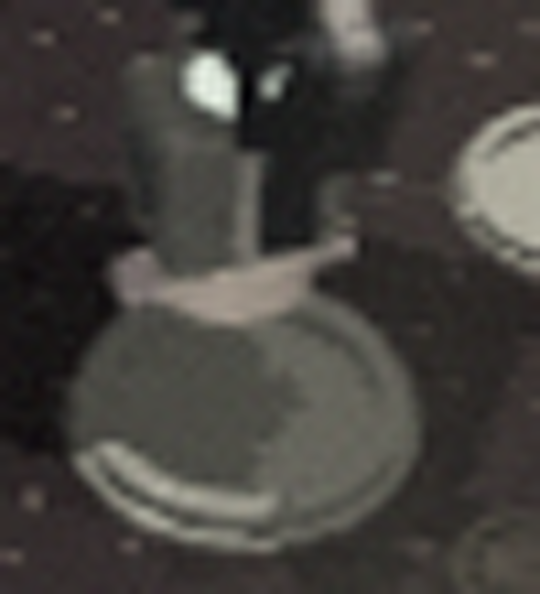

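The foot's lugs span pixels 319.5 to 342.6 (mid 331.0) and the rest spans 315.8 to 348.6 (mid 332.2). Allowing for parallax, the cube sits about 3 mm short along the tool's x. I'll correct that and lower.

>>> {"method": "apply_moves", "body": {"motion": [[3, 0.2, 0.3, -1, 0], [3, 0.2, 0.3, -2, 0], [3, 0.2, 0.3, -3, 0], [3, 0.2, 0.3, -3.8, 0], [3, 0.2, 0.3, -4.3, 0], [3, 0.2, 0.3, -4.6, 0], [3, 0.2, 0.3, -4.6, 0]]}}

```text
time_s: 13.28
tcp_pos: [589.9, 184.0, 36.4]
orientation: [[0.26, 0.966, -0.001], [0.966, -0.26, -0.0], [-0.001, -0.001, -1.0]]
ft_force: [0.2, 0.2, -1.2]
opening: 0.416
grip_force: 40.9
```

Run:
```python
exec(open('r.py').read())
from h import *
p,d=snapshot("side")
cv2.imwrite("pics/s7.png",cv2.resize(p[170:225,310:360],None,fx=10.8,fy=10.8,interpolation=cv2.INTER_CUBIC))
```

```text
13.2833 [589.9 184.   36.4] yaw 74.92 F [ 0.2  0.2 -1.2] M [ 0.041 -0.001 -0.025] op 0.416 40.87568163871765
```

View pics/s7.png

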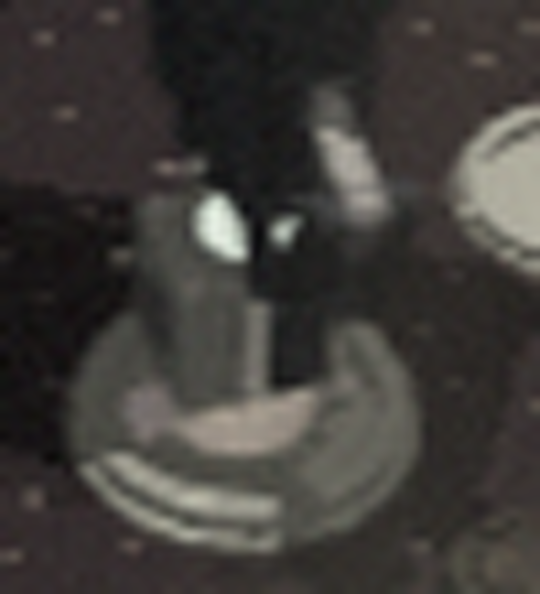

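>>> {"method": "apply_moves", "body": {"motion": [[3, 0.1, 0.05, -0.1, 0], [3, 0.1, 0.05, -0.3, 0], [3, 0.1, 0.05, -0.5, 0], [3, 0.1, 0.05, -0.6, 0], [3, 0.1, 0.05, -0.6, 0]]}}

```text
time_s: 13.75
tcp_pos: [591.2, 184.5, 31.1]
orientation: [[0.26, 0.966, -0.0], [0.966, -0.26, -0.0], [-0.0, -0.0, -1.0]]
ft_force: [0.3, -1.0, -3.2]
opening: 0.414
grip_force: 40.9
```

```bash
python3 r.py
```

```text
13.75 [591.2 184.5  31.1] yaw 74.91 F [ 0.3 -1.  -3.2] M [-0.033  0.084  0.024] op 0.414 40.87628245353699
```

>>> {"method": "apply_moves", "body": {"motion": [[3, 0, 0, -0.05, 0], [3, 0, 0, -0.1, 0], [3, 0, 0, -0.1, 0]]}}

```text
time_s: 14.0
tcp_pos: [591.3, 184.6, 30.3]
orientation: [[0.26, 0.966, 0.0], [0.966, -0.26, -0.0], [0.0, 0.0, -1.0]]
ft_force: [0.1, -0.5, -2.3]
opening: 0.413
grip_force: 40.9
```

```bash
python3 r.py
```

```text
14.0 [591.3 184.6  30.3] yaw 74.91 F [ 0.1 -0.5 -2.3] M [-0.018  0.008 -0.047] op 0.413 40.87576925754547
```

>>> {"method": "apply_moves", "body": {"motion": [[3, 0, -0.1, -0.05, 0], [3, 0, -0.1, -0.1, 0], [3, 0, -0.1, -0.15, 0], [3, 0, -0.1, -0.15, 0]]}}

```text
time_s: 14.33
tcp_pos: [591.3, 183.6, 28.7]
orientation: [[0.26, 0.966, -0.0], [0.966, -0.26, -0.0], [-0.0, -0.0, -1.0]]
ft_force: [-0.1, -0.7, -2.3]
opening: 0.412
grip_force: 40.9
```

```bash
python3 r.py
```

```text
14.3333 [591.3 183.6  28.7] yaw 74.91 F [-0.1 -0.7 -2.3] M [ 0.002 -0.033 -0.015] op 0.412 40.875874757766724
```

>>> {"method": "apply_moves", "body": {"motion": [[3, 0, 0, -0.05, 0], [3, 0, 0, -0.1, 0], [3, 0, 0, -0.1, 0]]}}

```text
time_s: 14.58
tcp_pos: [591.3, 183.7, 28.4]
orientation: [[0.26, 0.966, 0.0], [0.966, -0.26, -0.0], [-0.0, 0.0, -1.0]]
ft_force: [-3.1, -0.8, 5.3]
opening: 0.417
grip_force: 41.5
```

```bash
python3 r.py
```

```text
14.5833 [591.3 183.7  28.4] yaw 74.91 F [-3.1 -0.8  5.3] M [-0.276  0.639 -0.064] op 0.417 41.518882513046265
```

Contact came at 28.4 mm, which matches the rest's floor. I'll release and withdraw.

>>> {"method": "apply_moves", "body": {"motion": [[3, 0, 0, 0.03, 0], [3, 0, 0, 0.03, 0], [4.2, 0, 0, 0.03, 0], [5, 0, 0, 0.03, 0], [6, 0, 0, 0.03, 0], [6, 0, 0, 0.03, 0], [6, 0, 0, 0.03, 0], [6, 0, 0, 0.03, 0]], "grip_force": 20}}

```text
time_s: 15.25
tcp_pos: [591.3, 183.6, 28.1]
orientation: [[0.26, 0.966, 0.0], [0.966, -0.26, -0.0], [0.0, 0.0, -1.0]]
ft_force: [0.2, -0.2, -0.1]
opening: 0.703
grip_force: 0.0
```

>>> {"method": "apply_moves", "body": {"motion": [[6, 0, 0, 1, 0], [6, 0, 0, 3, 0], [6, 0, 0, 6, 0], [6, 0, 0, 10, 0], [6, 0, 0, 13, 0], [6, -2, -4, 14, 0], [6, -4, -8, 14, 0], [6, -6, -12, 14, 0]]}}

```text
time_s: 15.92
tcp_pos: [535.5, 72.6, 169.5]
orientation: [[0.258, 0.966, 0.002], [0.966, -0.258, 0.0], [0.001, 0.002, -1.0]]
ft_force: [1.4, -1.3, 0.1]
opening: 0.705
grip_force: 0.0
```

>>> {"method": "apply_moves", "body": {"motion": [[6, -3, -4, 0, 0], [6, -5, -8, 0, 0], [6, -7, -12, 0, 0], [6, -7, -12, 0, 0], [6, -7, -12, 0, 0]]}}

```text
time_s: 16.33
tcp_pos: [464.3, -51.7, 168.7]
orientation: [[0.266, 0.964, -0.0], [0.964, -0.266, -0.003], [-0.003, 0.001, -1.0]]
ft_force: [0.1, -0.1, 0.1]
opening: 0.707
grip_force: 0.0
```

Run:
```python
exec(open('r.py').read())
from h import *
p,d=snapshot("side");q,e=snapshot("top")
a=cv2.resize(p[160:230,300:380],(480,420),interpolation=2)
b=cv2.resize(q[160:240,268:348],(320,320),interpolation=2)
o=np.zeros((420,800,3),np.uint8);o[:,:480]=a;o[:320,480:]=b
cv2.imwrite("pics/s8.png",o)
```

```text
16.3333 [464.3 -51.7 168.7] yaw 74.55 F [ 0.1 -0.1  0.1] M [ 0.032 -0.052  0.019] op 0.707 0.0
```

View pics/s8.png

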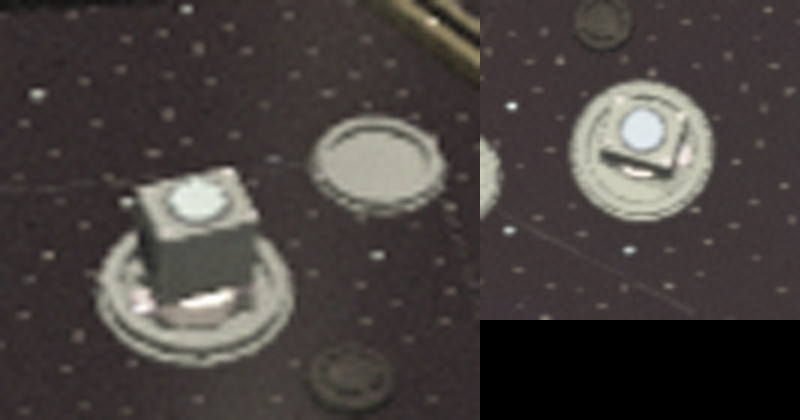

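The cube stands upright inside the rim at (643,130) in the top crop and (197,200) in the side crop, and the lens cap hasn't moved. I'm handing in.

Run:
```python
from h import *
q,e=snapshot("top");u,v=309,193
print(pt("top",u,v,e[v,u]),pt("top",u+5,v+4,e[v+4,u+5]))
print(sign_off())
```

```text
[590.0636661  176.10200729  64.68139165] [581.26146956 163.98358824  61.35538135]
the job is handed in; nothing more can be done
None
```

The job is handed in: I pressed the button to its hard end, turned the cube to its stop, lifted it off and set it upright inside the rim of the middle-sized rest (window top at 64.7 mm, 65 expected); the highest force I read was about 16 N.

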